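# Stop the bench vise's base plate rocking

### The job

The bench vise's base plate rocks at one corner. Press down on the plate's corners with the shut fingertips to find the one that gives, then press the raised shim tab beside that corner down flat and take the hand away. Leave the other three tabs standing as they are, and do not pick up or shift anything lying around.

Things in the scene. Friction and masses are not known exactly. Their poses are not given: they have to be found in the camera images.
- plate: Steel plate 180 (x) x 200 (y) x 10 mm on a sprung centre stud, level at rest, with a grey bench vise in its middle (within 70 mm of centre along x, 35 mm along y, top 63 mm above the plate). Origin: middle of its underside, 24 mm above the bench; x points away from the robot, y left, z up, at plate yaw. Four hidden spacers lie under its corners; one, different each time, is too short.
- corner1 (a point): Place to press on the plate's far left corner: on its top face, 34 mm above the bench, 20 mm in from the x edge and 18 mm in from the y edge; moves with the plate. Pressed with 5 to 10 N a sound corner stays put (under 1 mm); the unsupported one dips about 4 mm and springs level when let go.
- corner2 (a point): Place to press on the plate's far right corner: on its top face, 34 mm above the bench, 20 mm in from the x edge and 18 mm in from the y edge; moves with the plate. Pressed with 5 to 10 N a sound corner stays put (under 1 mm); the unsupported one dips about 4 mm and springs level when let go.
- corner3 (a point): Place to press on the plate's near left corner: on its top face, 34 mm above the bench, 20 mm in from the x edge and 18 mm in from the y edge; moves with the plate. Pressed with 5 to 10 N a sound corner stays put (under 1 mm); the unsupported one dips about 4 mm and springs level when let go.
- corner4 (a point): Place to press on the plate's near right corner: on its top face, 34 mm above the bench, 20 mm in from the x edge and 18 mm in from the y edge; moves with the plate. Pressed with 5 to 10 N a sound corner stays put (under 1 mm); the unsupported one dips about 4 mm and springs level when let go.
- tab1 (a point): Top of the far left shim tab, 36 mm from its hinge. Polished strip 22 wide (plate x), 45 long, 4 mm thick with a rolled end (10 mm round, 2 mm proud), hinged 8 mm outside the plate's left (+y) edge, 34 mm above the bench, 66 mm off centre along x. Slants up outward; flat, it is level with the plate's top and its heel fills the corner's gap. Stiff hinge: stays put; 6 to 9 N here moves it.
- tab2 (a point): Top of the far right shim tab, 36 mm from its hinge. Polished strip 22 wide (plate x), 45 long, 4 mm thick with a rolled end (10 mm round, 2 mm proud), hinged 8 mm outside the plate's right (-y) edge, 34 mm above the bench, 66 mm off centre along x. Slants up outward; flat, it is level with the plate's top and its heel fills the corner's gap. Stiff hinge: stays put; 6 to 9 N here moves it.
- tab3 (a point): Top of the near left shim tab, 36 mm from its hinge. Polished strip 22 wide (plate x), 45 long, 4 mm thick with a rolled end (10 mm round, 2 mm proud), hinged 8 mm outside the plate's left (+y) edge, 34 mm above the bench, 66 mm off centre along x. Slants up outward; flat, it is level with the plate's top and its heel fills the corner's gap. Stiff hinge: stays put; 6 to 9 N here moves it.
- tab4 (a point): Top of the near right shim tab, 36 mm from its hinge. Polished strip 22 wide (plate x), 45 long, 4 mm thick with a rolled end (10 mm round, 2 mm proud), hinged 8 mm outside the plate's right (-y) edge, 34 mm above the bench, 66 mm off centre along x. Slants up outward; flat, it is level with the plate's top and its heel fills the corner's gap. Stiff hinge: stays put; 6 to 9 N here moves it.
- shim1 (a joint): Hinge of the far left shim, rad: 0 = tab 0.8 rad (46 deg) above level, starts between 0 and 0.2, 0.8 = flat (end stop). The tab stands 0.8 minus this value above level. At a sound corner the heel jams on the spacer near 0.4.
- shim2 (a joint): Hinge of the far right shim, rad: 0 = tab 0.8 rad (46 deg) above level, starts between 0 and 0.2, 0.8 = flat (end stop). The tab stands 0.8 minus this value above level. At a sound corner the heel jams on the spacer near 0.4.
- shim3 (a joint): Hinge of the near left shim, rad: 0 = tab 0.8 rad (46 deg) above level, starts between 0 and 0.2, 0.8 = flat (end stop). The tab stands 0.8 minus this value above level. At a sound corner the heel jams on the spacer near 0.4.
- shim4 (a joint): Hinge of the near right shim, rad: 0 = tab 0.8 rad (46 deg) above level, starts between 0 and 0.2, 0.8 = flat (end stop). The tab stands 0.8 minus this value above level. At a sound corner the heel jams on the spacer near 0.4.
- screwdriver: Loose screwdriver lying on the bench left of the work, along its own x; origin on its underside. Leave alone.
- jar: Loose glass jar with steel cap, 52 mm across, 62 mm tall, beyond the plate; origin at its underside. Leave alone.
- tape: Loose roll of black tape, 68 mm across, 24 mm tall, right of the work; origin at its underside. Leave alone.

How it is judged:
By the outcome, as a careful person would: the job done as asked, in the order asked, and still so for the second after the job is handed in, with the robot touching nothing.
It also fails if it takes over 61 s, if anything falls off the work surface, if the arm or the gripper's body presses on something with over 40 N, if the wrist force passes 120 N, or if a joint passes its speed limit or range.

### The arm

A 6-joint arm with a two-finger parallel gripper is mounted at the origin on the work surface. World frame = base frame: x ahead of the robot, y to its left, z up, the work surface at z = 0. Lengths are in m, angles in rad, forces in N, time in s.
With the tool pointing down it reaches from about 0.35 to 0.925 m from the base axis. Payload 6.4 kg.
Tool frame: the origin (TCP) lies at the very end of the fingers, on their centre line; the grasp point (between the pads) lies 19 mm behind it; z points along the fingers, y is the line along which they close (so a half turn about z gives the same grasp; the last joint's range is limited). The gripper opens to 94 mm and grips with 3 to 60 N. Pads are 16 mm wide; open, the fingers measure 119 mm over their backs; the gripper's body (75 mm by 177 mm) begins 78 mm behind the grasp point.
Start: joints at [-1.334, 0.245, 1.558, -0, 1.339, -0.174], TCP at [0.26, -0.596, 0.205] pointing down, gripper open.
Joint ranges: [-3.13, 3.13], [-1.02, 2.26], [0.13, 2.54], [-0.95, 4.09], [0.21, 2.88], [-2.74, 2.74]. Speed limits (rad/s): [2.57, 2.57, 3.14, 3.14, 3.14, 3.14].

### API

Orientations are given as a unit quaternion [x, y, z, w].
In Python, from bench import arm gives the robot as it stands. The module is installed in compiled form; this text tells all that it offers.
- The arm moves only by the tool drive_tool, never from a script. Its arguments are lists of equal length, an entry for each row: "hand": the opening, from 0 (shut) to 1 (fully open); "offset": the shift along the world's x, y, z in mm, a list of three; "spin": the turn about the world's z in degrees. In form: {"hand": [hand, ...], "offset": [[tx, ty, tz], ...], "spin": [spin, ...]}. A call has 1 to 20 rows; each row is the pose to reach, as a shift and turn from the pose commanded when the call began; what a row does not reach only later rows make up. A row lasts 1/10 s, in which the tool goes at most 50 mm and 8.59 degrees, less where a joint would pass 70% of its speed; a pose out of reach is approached as far as the arm can. A call with a gripper value outside its range is refused whole. The fingers move at their own pace and stop on an object; the grip force is fixed at half the most. Time passes only in rows, so rows that repeat a pose let the fingers close. It gives the time, the measured TCP pose, the force, the opening and the grip force at its end, in the units of the state.
- arm.read_state(): the state, without advancing time (a new reading comes with each control period).
- arm.capture(name): name is "scene" or "top" or "wrist"; returns a dict with "frame" (420x560x3 uint8, red, green, blue), "z_map" (420x560 float32, m along the optical axis (not along the pixel's ray), 0 where there is no reading), "mtx" (3x3 intrinsics, pixels), "camera_from_world" (4x4, takes a point from world to camera coordinates). Camera axes: x right, y down, z forward; pixel columns grow to the right and rows downward; lengths in m; the calibration is good to about 2 mm. The wrist camera is an equidistant fisheye: a pixel r from the principal point sees the ray r / f radians off the axis. A picture is of the moment at which its call begins.
- arm.sign_off(): hands the job in; it is judged then, once.
The state is a dict: "clock": time; "qpos": joint angles; "qd": joint speeds; "joint_torque": joint torques, N m; "eef_pos": TCP position; "orientation": TCP orientation; "ft_force": force on the tool from outside, world axes, zero at the start; "ft_torque": the same for the moment, N m; "finger_gap": opening from 0.0 (shut) to 1.0 (fully open); "finger_force": force on a finger pad.
Only numpy, scipy, OpenCV 4.12 (cv2) and the standard library are available. Lean on these libraries where they do the work, as an engineer would, in place of code of your own. Each camera call takes 0.05 s, during which the arm holds its last target. There are 200 camera calls.

## Working session

There is one attempt and no reset: what is moved stays moved. The work goes in short steps, Python scripts to look and compute and a tool call to move; the robot and the scene stay as the last step left them, time stands still between calls to the robot, and variables do not carry over. Pictures are saved under pics/ and viewed, at most 10 in all, crops included, and the job is handed in when it is done.

Besides the shell and the picture viewer there is one more tool, called after "Request:" as name([rows], argument=value, ...), one row to a line, values as JSON. drive_tool: Moves the arm, as the interface text tells. Its arguments: {"type":"object","properties":{"hand":{"type":"array","items":{"type":"number"}},"offset":{"type":"array","items":{"type":"array","items":{"type":"number"}}},"spin":{"type":"array","items":{"type":"number"}}},"required":["hand","offset","spin"]}

```bash
mkdir -p pics
python3 - <<'E'
from bench import arm
import cv2,numpy as np
for n in("top","scene"):
    c=arm.capture(n); cv2.imwrite(f"pics/{n}0.png",c["frame"][:,:,::-1]); np.savez(f"{n}0.npz",**c)
s=arm.read_state(); print(s["clock"],s["eef_pos"],s["orientation"],s["ft_force"])
E
```

```text
0.1 [ 0.25944198 -0.59539924  0.20450003] [ 9.78980793e-01  2.03950736e-01 -2.62621729e-05 -8.38425191e-04] [-0.32520269 -1.24564278 -0.02695135]
```

View pics/top0.png

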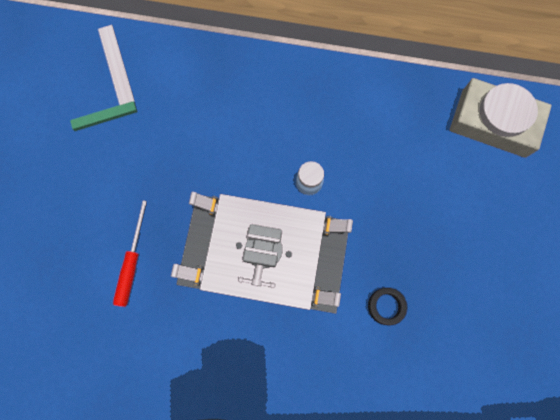

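View pics/scene0.png

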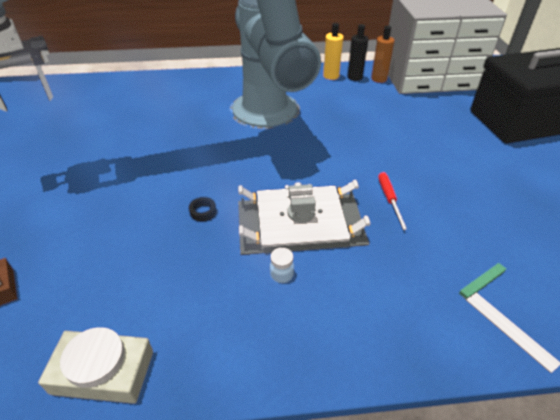

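The top view shows the plate with corners near (220,196), (326,211), (310,308) and (201,292). The tabs are at (203,203), (340,226), (187,273) and (327,298), the jar at (310,177), the tape at (388,306) and the screwdriver on the left. The scene view confirms that all four tabs stand up.

```bash
cat > h.py <<'E'
import numpy as np,cv2
def world(c):
    K=c["mtx"];T=np.linalg.inv(c["camera_from_world"]);z=c["z_map"]
    v,u=np.mgrid[:z.shape[0],:z.shape[1]]
    P=np.stack([(u-K[0,2])/K[0,0]*z,(v-K[1,2])/K[1,1]*z,z],-1)
    return P@T[:3,:3].T+T[:3,3]
def ray(c,uv,h):
    T=np.linalg.inv(c["camera_from_world"]);d=T[:3,:3]@np.linalg.inv(c["mtx"])@[uv[0],uv[1],1]
    return T[:3,3]+d*(h-T[2,3])/d[2]
E
python3 - <<'E'
from h import *
np.set_printoptions(precision=4,suppress=True)
c=np.load("top0.npz"); f=c["frame"].astype(int); W=world(c)
m=((f.min(2)>150)&(f.max(2)-f.min(2)<40)).astype(np.uint8)
m[:190]=0;m[315:]=0;m[:,:170]=0;m[:,360:]=0
m=cv2.morphologyEx(m,cv2.MORPH_OPEN,np.ones((25,25)))
k=max(cv2.findContours(m,0,1)[0],key=cv2.contourArea)
b=cv2.boxPoints(cv2.minAreaRect(k)); P=np.array([ray(c,p,.034) for p in b]); print(b,P)
print("sides",np.linalg.norm(P-np.roll(P,1,0),axis=1)); o=P.mean(0)
print("height med",np.median(W[...,2][m>0]))
# yaw: plate x axis = edge direction nearest world x
e=[P[1]-P[0],P[2]-P[1]]; e=max(e,key=lambda a:abs(a[0])/np.linalg.norm(a)); e*=np.sign(e[0]); yaw=np.arctan2(e[1],e[0])
print("centre",o,"yaw deg",np.degrees(yaw))
R=np.array([[np.cos(yaw),-np.sin(yaw)],[np.sin(yaw),np.cos(yaw)]])
for i,(sx,sy) in enumerate([(1,1),(1,-1),(-1,1),(-1,-1)],1):
    print(i,"corner",R@[sx*.07,sy*.082]+o[:2],"hinge",R@[sx*.066,sy*.108]+o[:2],"tip flat36",R@[sx*.066,sy*.144]+o[:2])
    # tab height profile
    L=(W[...,:2]-o[:2])@R
    s=(abs(L[...,0]-sx*.066)<.009)&(L[...,1]*sy>.108)&(L[...,1]*sy<.16)&(W[...,2]>.03)
    r=L[...,1][s]*sy-.108; z=W[...,2][s]; q=np.argsort(r)[::8]; print(np.c_[r,z][q].T.round(3), 'fit',np.polyfit(r,z,1), 'medx',np.median(L[...,0][s]))
E
```

```text
[[265.5427 301.791 ]
 [280.7922 204.5752]
 [325.2473 211.5486]
 [309.9978 308.7643]] [[ 0.44    0.0272  0.034 ]
 [ 0.6195  0.0312  0.034 ]
 [ 0.6206 -0.0522  0.034 ]
 [ 0.4416 -0.0523  0.034 ]]
sides [0.0795 0.1796 0.0833 0.179 ]
height med 0.03284760118798097
centre [ 0.5305 -0.0115  0.034 ] yaw deg 1.2680146803177574
1 corner [0.5986 0.072 ] hinge [0.594  0.0979] tip flat36 [0.5933 0.1339]
[[0.    0.001 0.003 0.004 0.006 0.008 0.009 0.011 0.012 0.014 0.016 0.018
  0.019 0.02  0.022 0.024 0.025 0.027 0.028 0.03  0.032 0.033 0.035 0.037
  0.038 0.04  0.041 0.043 0.044 0.046 0.048]
 [0.03  0.033 0.031 0.032 0.033 0.032 0.032 0.031 0.033 0.035 0.033 0.034
  0.033 0.032 0.031 0.034 0.032 0.032 0.033 0.032 0.032 0.031 0.034 0.033
  0.034 0.034 0.032 0.033 0.033 0.034 0.033]] fit [-0.0028  0.0328] medx 0.0660232983070568
2 corner [ 0.6023 -0.092 ] hinge [ 0.5988 -0.118 ] tip flat36 [ 0.5996 -0.154 ]Traceback (most recent call last):
  File "<stdin>", line 20, in <module>
    raise TypeError("expected non-empty vector for x")
TypeError: expected non-empty vector for x
```

```bash
cat > loc.py <<'E'
from h import *
np.set_printoptions(precision=4,suppress=True)
c=np.load("top0.npz"); f=c["frame"].astype(int); W=world(c)
m=((f.min(2)>150)&(f.max(2)-f.min(2)<40)).astype(np.uint8)
m[:190]=0;m[315:]=0;m[:,:170]=0;m[:,360:]=0
m=cv2.morphologyEx(m,cv2.MORPH_OPEN,np.ones((17,17)))
print(m.sum())
k=cv2.convexHull(np.argwhere(m)[:,::-1].astype(np.int32))
P=np.array([ray(c,p[0],.034)[:2] for p in k]).astype(np.float32)
(ox,oy),sz,a=cv2.minAreaRect(P); o=np.array([ox,oy]); print("centre",o,sz,a)
yaw=np.radians((a+45)%90-45)
R=np.array([[np.cos(yaw),-np.sin(yaw)],[np.sin(yaw),np.cos(yaw)]])
print("yaw",np.degrees(yaw))
L=(W[...,:2]-o)@R
for i,(sx,sy) in enumerate([(1,1),(1,-1),(-1,1),(-1,-1)],1):
    print(i,"corner",R@[sx*.07,sy*.082]+o,"hinge",R@[sx*.066,sy*.108]+o,"flat36",R@[sx*.066,sy*.144]+o)
    s=(abs(L[...,0]-sx*.066)<.022)&(L[...,1]*sy>.106)&(L[...,1]*sy<.16)&(W[...,2]>.03)
    r=L[...,1][s]*sy-.108; z=W[...,2][s]; q=np.argsort(r)[::12]; print(np.c_[r,z][q].T.round(3), 'fit',np.polyfit(r,z,1), 'x',np.percentile(L[...,0][s],[2,50,98]))
E
python3 loc.py
```

```text
8774
centre [0.5306 0.0488] (0.20300105214118958, 0.17983917891979218) 89.87382507324219
yaw -0.1261749267578125
1 corner [0.6008 0.1307] hinge [0.5968 0.1567] flat36 [0.5969 0.1927]
[[-0.002 -0.001  0.     0.001  0.003  0.004  0.006  0.007  0.009  0.01
   0.012  0.014  0.015  0.017  0.018  0.02   0.021  0.023  0.024  0.026
   0.027  0.028  0.03   0.031  0.033  0.035]
 [ 0.035  0.034  0.035  0.034  0.037  0.036  0.04   0.04   0.041  0.045
   0.046  0.046  0.049  0.051  0.051  0.05   0.051  0.059  0.058  0.058
   0.062  0.061  0.064  0.065  0.063  0.064]] fit [0.8997 0.0352] x [0.0534 0.0666 0.0794]
2 corner [ 0.6004 -0.0333] hinge [ 0.5964 -0.0593] flat36 [ 0.5963 -0.0953]
[[-0.002 -0.     0.001  0.002  0.003  0.004  0.005  0.007  0.008  0.01
   0.012  0.013  0.015  0.017  0.018  0.02   0.022  0.023  0.025  0.027
   0.028  0.03   0.032  0.033  0.034  0.036  0.037  0.039  0.041]
 [ 0.037  0.037  0.036  0.035  0.033  0.037  0.037  0.038  0.038  0.037
   0.043  0.044  0.041  0.045  0.047  0.048  0.048  0.051  0.052  0.053
   0.056  0.058  0.056  0.061  0.062  0.063  0.063  0.061  0.06 ]
[... 457 characters left out ...]
0.05   0.05   0.049
   0.052  0.053  0.055  0.054  0.059  0.061  0.059  0.061  0.058  0.057]] fit [0.6771 0.0342] x [-0.0768 -0.065  -0.0526]
4 corner [ 0.4604 -0.033 ] hinge [ 0.4644 -0.059 ] flat36 [ 0.4643 -0.095 ]
[[-0.002 -0.     0.001  0.002  0.003  0.004  0.005  0.007  0.008  0.009
   0.011  0.012  0.014  0.015  0.017  0.018  0.02   0.021  0.023  0.024
   0.026  0.027  0.028  0.03   0.031  0.032  0.034  0.035  0.037  0.039]
 [ 0.039  0.036  0.034  0.035  0.034  0.035  0.038  0.039  0.038  0.039
   0.043  0.044  0.047  0.047  0.046  0.049  0.052  0.054  0.053  0.057
   0.054  0.058  0.059  0.063  0.063  0.067  0.064  0.066  0.067  0.061]] fit [0.8981 0.0333] x [-0.0788 -0.065  -0.0507]
```

Request:
drive_tool([
  [200, 563, -85],
  [200, 563, -85],
  [200, 563, -85],
  [200, 563, -85],
  [200, 563, -85],
  [200, 563, -85],
  [200, 563, -85],
  [200, 563, -85],
  [200, 563, -85],
  [200, 563, -85],
  [200, 563, -85],
  [200, 563, -85],
  [200, 563, -85],
  [200, 563, -85],
  [200, 563, -85],
  [200, 563, -85],
  [200, 563, -155],
  [200, 563, -155],
  [200, 563, -155],
  [200, 563, -155],
], hand=[0, 0, 0, 0, 0, 0, 0, 0, 0, 0, 0, 0, 0, 0, 0, 0, 0, 0, 0, 0], spin=[-23.5, -23.5, -23.5, -23.5, -23.5, -23.5, -23.5, -23.5, -23.5, -23.5, -23.5, -23.5, -23.5, -23.5, -23.5, -23.5, -23.5, -23.5, -23.5, -23.5])

```text
clock: 2.1
eef_pos: [0.4599, -0.034, 0.0511]
orientation: [1.0, -0.001, 0.0, 0.0]
ft_force: [0.1, 0.5, -0.1]
finger_gap: 0.004
finger_force: 0.0
```

Request:
drive_tool([
  [0, 0, -8],
  [0, 0, -13],
  [0, 0, -15],
  [0, 0, -16],
  [0, 0, -16],
], hand=[0, 0, 0, 0, 0], spin=[0, 0, 0, 0, 0])

```text
clock: 2.6
eef_pos: [0.4597, -0.0329, 0.0345]
orientation: [1.0, 0.0, 0.0, 0.0]
ft_force: [-0.0, -0.1, 0.3]
finger_gap: 0.005
finger_force: 0.0
```

Request:
drive_tool([
  [0, 0, -1],
  [0, 0, -1],
], hand=[0, 0], spin=[0, 0])

```text
clock: 2.8
eef_pos: [0.4599, -0.033, 0.0341]
orientation: [1.0, 0.0, 0.0, 0.0]
ft_force: [-1.2, 1.5, 5.4]
finger_gap: 0.004
finger_force: 2.3
```

Request:
drive_tool([
  [0, 0, -1],
  [0, 0, -1],
], hand=[0, 0], spin=[0, 0])

```text
clock: 3.0
eef_pos: [0.46, -0.033, 0.034]
orientation: [1.0, 0.001, -0.0, -0.0]
ft_force: [-5.2, 0.9, 14.4]
finger_gap: 0.005
finger_force: 6.8
```

Request:
drive_tool([
  [0, 0, 45],
  [0, 0, 85],
  [0, 50, 85],
  [0, 100, 85],
  [0, 150, 85],
  [0, 164, 85],
  [0, 164, 85],
  [0, 164, 45],
  [0, 164, 15],
  [0, 164, 7],
  [0, 164, 4],
  [0, 164, 2],
  [0, 164, 1],
  [0, 164, 1],
], hand=[0, 0, 0, 0, 0, 0, 0, 0, 0, 0, 0, 0, 0, 0], spin=[0, 0, 0, 0, 0, 0, 0, 0, 0, 0, 0, 0, 0, 0])

```text
clock: 4.4
eef_pos: [0.4606, 0.131, 0.0346]
orientation: [1.0, 0.0, 0.001, -0.0]
ft_force: [-0.0, -0.1, -0.7]
finger_gap: 0.005
finger_force: 0.0
```

Request:
drive_tool([
  [0, 0, -1],
  [0, 0, -1],
], hand=[0, 0], spin=[0, 0])

```text
clock: 4.6
eef_pos: [0.4606, 0.1311, 0.034]
orientation: [1.0, 0.0, 0.001, 0.0]
ft_force: [-1.0, -1.0, 6.7]
finger_gap: 0.009
finger_force: 3.6
```

Request:
drive_tool([
  [0, 0, -1],
  [0, 0, -1],
], hand=[0, 0], spin=[0, 0])

```text
clock: 4.8
eef_pos: [0.4607, 0.1311, 0.0339]
orientation: [1.0, 0.001, 0.0, 0.0]
ft_force: [-6.1, -1.4, 14.6]
finger_gap: 0.003
finger_force: 7.7
```

Request:
drive_tool([
  [0, 0, 40],
  [0, 0, 60],
  [45, 0, 60],
  [90, 0, 60],
  [135, 0, 60],
  [140, 0, 60],
  [140, 0, 30],
  [140, 0, 12],
  [140, 0, 7],
  [140, 0, 4],
  [140, 0, 3],
  [140, 0, 2],
  [140, 0, 2],
], hand=[0, 0, 0, 0, 0, 0, 0, 0, 0, 0, 0, 0, 0], spin=[0, 0, 0, 0, 0, 0, 0, 0, 0, 0, 0, 0, 0])

```text
clock: 6.1
eef_pos: [0.6001, 0.1311, 0.0344]
orientation: [1.0, 0.0, 0.001, -0.0]
ft_force: [-0.3, 0.5, 0.2]
finger_gap: 0.005
finger_force: 0.0
```

Request:
drive_tool([
  [0, 0, -1],
  [0, 0, -1],
], hand=[0, 0], spin=[0, 0])

```text
clock: 6.3
eef_pos: [0.6002, 0.1312, 0.0331]
orientation: [1.0, 0.0, 0.001, -0.0]
ft_force: [1.7, 0.6, 1.6]
finger_gap: 0.006
finger_force: 0.7
```

Request:
drive_tool([
  [0, 0, -1],
  [0, 0, -1],
], hand=[0, 0], spin=[0, 0])

```text
clock: 6.5
eef_pos: [0.6003, 0.1312, 0.0321]
orientation: [1.0, 0.0, 0.001, -0.0]
ft_force: [1.3, -0.4, 2.4]
finger_gap: 0.005
finger_force: 1.6
```

Request:
drive_tool([
  [0, 0, -1],
  [0, 0, -2],
  [0, 0, -2.5],
  [0, 0, -2.5],
], hand=[0, 0, 0, 0], spin=[0, 0, 0, 0])

```text
clock: 6.9
eef_pos: [0.6004, 0.1313, 0.03]
orientation: [1.0, 0.0, 0.001, -0.0]
ft_force: [-0.2, 0.3, 6.2]
finger_gap: 0.007
finger_force: 3.5
```

Request:
drive_tool([
  [0, 0, 40],
  [0, 0, 65],
  [-3, 40, 65],
  [-3, 62, 65],
  [-3, 62, 65],
  [-3, 62, 50],
  [-3, 62, 42],
  [-3, 62, 39],
  [-3, 62, 36],
  [-3, 62, 33],
  [-3, 62, 30],
  [-3, 62, 27],
  [-3, 62, 27],
], hand=[0, 0, 0, 0, 0, 0, 0, 0, 0, 0, 0, 0, 0], spin=[0, 0, 0, 0, 0, 0, 0, 0, 0, 0, 0, 0, 0])

```text
clock: 8.2
eef_pos: [0.5981, 0.1929, 0.057]
orientation: [1.0, -0.0, 0.001, -0.001]
ft_force: [0.7, 1.5, 5.0]
finger_gap: 0.007
finger_force: 2.3
```

Contact is as expected, so I'll keep pressing.

Request:
drive_tool([
  [0, 0, -3],
  [0, 0, -6],
  [0, 0, -9],
  [0, 0, -12],
  [0, 0, -14],
  [0, 0, -16],
  [0, 0, -16],
], hand=[0, 0, 0, 0, 0, 0, 0], spin=[0, 0, 0, 0, 0, 0, 0])

```text
clock: 8.9
eef_pos: [0.5969, 0.1925, 0.0398]
orientation: [1.0, 0.0, 0.0, 0.0]
ft_force: [2.7, -3.3, 2.9]
finger_gap: 0.005
finger_force: 2.2
```

Request:
drive_tool([
  [0, 0, -2],
  [0, 0, -4],
  [0, 0, -5],
  [0, 0, -6],
  [0, 0, -6],
], hand=[0, 0, 0, 0, 0], spin=[0, 0, 0, 0, 0])

```text
clock: 9.4
eef_pos: [0.5969, 0.193, 0.0342]
orientation: [1.0, 0.0, 0.0, 0.0]
ft_force: [1.4, -3.0, 5.4]
finger_gap: 0.002
finger_force: 3.2
```

Request:
drive_tool([
  [0, 0, -1],
  [0, 0, -1],
  [0, 0, -1],
], hand=[0, 0, 0], spin=[0, 0, 0])

```text
clock: 9.7
eef_pos: [0.597, 0.193, 0.034]
orientation: [1.0, 0.0, 0.0, 0.0]
ft_force: [0.2, -3.6, 9.5]
finger_gap: 0.009
finger_force: 5.0
```

Request:
drive_tool([
  [0, 0, -1],
  [0, 0, -1],
  [0, 0, -1],
], hand=[0, 0, 0], spin=[0, 0, 0])

```text
clock: 10.0
eef_pos: [0.5971, 0.193, 0.0338]
orientation: [1.0, 0.001, 0.0, 0.0]
ft_force: [-2.7, -4.6, 14.6]
finger_gap: 0.001
finger_force: 7.1
```

It has hit a hard stop at level height (34 mm). I'll lift straight up, retreat and look.

Request:
drive_tool([
  [0, 0, 5],
  [0, 0, 20],
  [0, 0, 60],
  [0, 0, 110],
  [0, 0, 160],
  [0, 0, 180],
  [-30, 50, 180],
  [-60, 100, 180],
  [-90, 150, 180],
  [-120, 200, 180],
  [-150, 250, 180],
  [-150, 250, 180],
  [-150, 250, 180],
  [-150, 250, 180],
  [-150, 250, 180],
  [-150, 250, 180],
], hand=[0, 0, 0, 0, 0, 0, 0, 0, 0, 0, 0, 0, 0, 0, 0, 0], spin=[0, 0, 0, 0, 0, 0, 0, 0, 0, 0, 0, 0, 0, 0, 0, 0])

```text
clock: 11.6
eef_pos: [0.4472, 0.442, 0.2118]
orientation: [1.0, -0.001, -0.0, 0.0]
ft_force: [-0.4, -0.8, 0.2]
finger_gap: 0.005
finger_force: 0.0
```

Run:
```python
from bench import arm
from h import *
c=arm.capture("top"); np.savez("top1.npz",**c); cv2.imwrite("pics/top1.png",cv2.resize(c["frame"][170:340,100:420,::-1],(800,425)))
W=world(c); W0=world(np.load("top0.npz")); o=np.array([.5306,.0488])
for i,(sx,sy) in enumerate([(1,1),(1,-1),(-1,1),(-1,-1)],1):
  for w in (W0,W):
    L=w[...,:2]-o
    s=(abs(L[...,0]-sx*.066)<.009)&(L[...,1]*sy>.112)&(L[...,1]*sy<.158)&(w[...,2]>.029)
    print(i,np.polyfit(L[...,1][s]*sy-.108,w[...,2][s],1).round(3),w[...,2][s].max().round(3))
```

```text
1 [0.929 0.035] 0.068
1 [0.028 0.032] 0.037
2 [0.771 0.032] 0.064
2 [0.8   0.032] 0.065
3 [0.696 0.034] 0.062
3 [0.7   0.034] 0.063
4 [0.938 0.032] 0.069
4 [0.954 0.032] 0.068
```

View pics/top1.png

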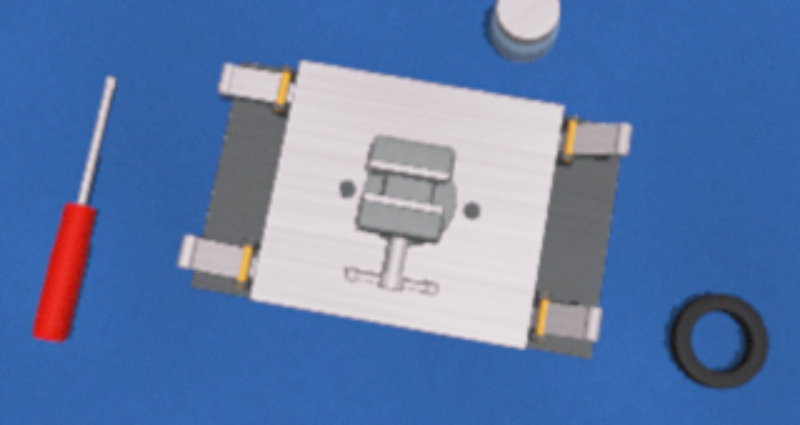

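The picture shows the far-left tab, about (255,83) in the crop, lying flat. The other three still stand, and the screwdriver, jar and tape haven't moved.

```bash
python3 -c "
from bench import arm
print(arm.sign_off())"
```

```text
the job is handed in; nothing more can be done
None
```

The far-left corner (corner1) was the one that gave: it dipped 4 mm at about 6 N, so I pressed its shim tab down flat, left the other three tabs standing, moved the hand clear and handed the job in; I tested the two near corners (both sound) but not the far right one.

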